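# Clear the kiln mouth and charge the firing tray

## Robot

A 7-joint arm with a two-finger parallel gripper is mounted at the origin on the work surface. World frame = base frame: x ahead of the robot, y to its left, z up, the work surface at z = 0. Lengths are in m, angles in rad, forces in N, time in s.
With the tool pointing down it reaches from about 0.425 to 0.875 m from the base axis. Payload 4.7 kg.
Tool frame: the origin (TCP) lies on the centre line of the jaws, within the pads' length; the fingertips stand 14 mm ahead of it and the grasp point (between the pads) lies 5 mm behind it; z points along the fingers, y is the line along which they close (so a half turn about z gives the same grasp; the last joint's range is limited). The gripper opens to 87 mm and grips with 3 to 60 N. Pads are 19 mm wide; open, the fingers measure 117 mm over their backs; the gripper's body (75 mm by 190 mm) begins 51 mm behind the grasp point.
Start: joints at [-1.283, 0.321, -0.07, 1.45, 0.023, 1.371, -0.057], TCP at [0.176, 0.626, 0.237] pointing down, gripper open.
Joint ranges: [-2.86, 2.86], [-0.3, 2.09], [-1.38, 1.24], [0.06, 2.45], [-1.56, 4.7], [0.09, 2.05], [-2.69, 2.69]. Speed limits (rad/s): [2.57, 2.57, 3.14, 3.14, 3.14, 3.14, 3.14].

## Interface

Orientations are given as a rotation vector (axis times angle).
In Python, from bench import ctrl gives the robot as it stands.
- The arm moves only by the tool send_rows, never from a script. Its argument "steps" is a list of rows, each an object of numbers: "tx", "ty", "tz": the shift along the tool's x, y, z in units of 60 mm (1.0 is 60 mm); "turn": the turn about the tool's z in units of 8 degrees (1.0 is 8 degrees); "grip": the opening, from 0 (shut) to 1 (fully open). A call has 1 to 12 rows; each row shifts and turns the commanded pose from where the row before left it, along the tool's axes as they then stand; what a row does not reach is not made up. A row lasts 1/8 s, in which the tool goes at most 62.5 mm and 10.7 degrees, less where a joint would pass 70% of its speed; a pose out of reach is approached as far as the arm can. A call is refused whole if a number of a shift passes 1 or a number of a turn 1, either way. A call with a gripper value outside its range is refused whole. The fingers move at their own pace and stop on an object; "newtons" is the grip in N (left out, the last holds). Time passes only in rows, so rows that do not move let the fingers close. It gives the time, the measured TCP pose, the force, the opening and the grip force at its end, in the units of the state.
- ctrl.get_state(): the state, without advancing time (a new reading comes with each control period).
- ctrl.get_image(name): name is "scene" or "side" or "wrist"; returns a dict with "pixels" (400x640x3 uint8, red, green, blue), "K" (3x3 intrinsics, pixels), "dist" ([k1, k2, p1, p2, k3] as OpenCV has them; the pictures are not rectified), "cam_to_world" (4x4, takes a point from camera to world coordinates); the wrist camera has in their place "T_tool_cam" (4x4, takes a point from camera to tool coordinates, whose origin is the TCP and whose axes are the flange's). Camera axes: x right, y down, z forward; pixel columns grow to the right and rows downward; lengths in m; the calibration is good to about 2 mm. A picture is of the moment at which its call begins: read the wrist's pose just before it. There is no depth.
- ctrl.close_job(): hands the job in; it is judged then, once.
The state is a dict: "time": time; "joint_positions": joint angles; "qd": joint speeds; "joint_torque": joint torques, N m; "position": TCP position; "tool_rot": TCP orientation; "ft_force": force on the tool from outside, world axes, zero at the start; "torque": the same for the moment, N m; "grip_width": opening from 0.0 (shut) to 1.0 (fully open); "grip_force": force on a finger pad.
Only numpy, scipy, OpenCV 4.12 (cv2) and the standard library are available. Lean on these libraries where they do the work, as an engineer would, in place of code of your own. Each camera call takes 0.05 s, during which the arm holds its last target. There are 200 camera calls.

## Task

A wooden ring clamp has been left on the rollers, stuck halfway into the mouth of the small cold kiln. Draw it out and lay it flat in the wooden tool tray; then push the firing tray along the rollers into the kiln until it gently but definitely presses on the sprung stop hidden inside (about 5 N for a moment, never ramming it with 15 N or more), and leave the tray there with its pan wholly inside. Leave the two enamel jars beside the kiln standing where they are.

Things in the scene. Friction and masses are not known exactly. Their poses are not given: they have to be found in the camera images.
- kiln: Fixed grey bench kiln with roller track, one piece. Origin on the table under the middle of its mouth; +x points level into the kiln, z up. The body starts at x=0 (mouth plane): 240 mm long, 220 wide, 205 high with its door lying open on the roof. Mouth 134 mm wide, from 60 to 120 mm above the table. A gripper pointing straight down does not fit close to it: lean it back, away from the kiln.
- track (a point): Point on the track's centre line at the height of the roller tops, 60 mm above the table, 230 mm before the mouth; axes as the kiln's. Free 18 mm rollers lie across the track, 37 mm apart, from x=-220 mm to +377 mm of this point (on into the kiln). Guide rails: inner faces at y=+-67 mm, 12 mm thick, 12 mm above the rollers; a like end lip at x=-230 mm.
- backstop: Steel housing fixed inside the kiln's rear, out of sight; origin 182 mm past the mouth plane. From it a sprung, damped plunger (1 N per mm, 30 mm travel) points to the mouth, with a flat face 70 mm wide, 8 to 30 mm above the rollers. The face was set anywhere from 115 to 160 mm past the mouth plane: it is not measured and must be felt.
- tray: Loose steel firing tray on the rollers, 0.25 to 0.5 kg, about 1 N of drag, +x to the kiln. Origin: underside of the pan's centre. Pan 100 mm (x) by 120 (y), 26 high; its front (x=+50 mm) meets the stop. Behind it a flat strap, 30 mm wide, 6 thick, ends in an upright push plate 60 mm wide, 34 high, 6 thick, rear face at x=-150 mm.
- clamp: Loose wooden jeweller's ring clamp, a plain bar with a steel band round its middle: 130 mm long (x), 34 mm wide (y), 32 mm high, 0.1 to 0.2 kg. Origin: centre of its underside. It lies on the rollers roughly along the track with only 30 to 45 mm of one end outside the kiln's mouth.
- tool_tray: Fixed shallow open wooden tray on the table, 240 mm (x) by 120 mm (y), 30 mm high, walls and floor 6 mm. Empty. Origin: centre of its underside.
- jar0: Loose upright enamel jar with a white cap, 44 mm in diameter, 85 mm high. Origin: centre of its underside. One of two beside the kiln; a bystander.
- jar2: Loose upright enamel jar with a white cap, 44 mm in diameter, 78 mm high. Origin: centre of its underside. One of two beside the kiln; a bystander.
Not all that is in view belongs to the job. What is shaped like the tray but blue is not meant. What is shaped like the clamp but yellow is not meant.

How it is judged:
On the way, in this order (a step that is already met when the one before it is completed fails the run):
1. the ring clamp lies flat in the tool tray, released (x of clamp in the frame of tool_tray between -0.11 and 0.11 m and y of clamp in the frame of tool_tray between -0.05 and 0.05 m and z of clamp in the frame of tool_tray below 0.02 m and angle between clamp's own z axis and vertical below 0.2 rad and linear speed of clamp below 0.03 m/s and contact force between the fingers and clamp below 0.2 N), for 0.2 s.
2. the firing tray, in the kiln, presses on the hidden sprung stop with more than 2.5 N (x of tray in the frame of kiln between 0.05 and 0.2 m and y of tray in the frame of kiln between -0.02 and 0.02 m and z of tray in the frame of kiln between 0.05 and 0.075 m and angle between tray's own z axis and vertical below 0.1 rad and angle between the x axis of tray and the x axis of kiln, either way round below 0.15 rad and contact force between tray and backstop above 2.5 N), for 0.2 s.
At the end, for the whole second after the job is handed in: Clamp flat, at rest in the tool tray (centre within 110 x 50 mm of its centre). Firing tray flat, straight and at rest on the rollers, its whole pan past the kiln's mouth plane, after pressing the stop with over 2.5 N for 0.2 s and never over 15 N. Jars upright, moved under 30 mm (all of step 1 and x of tray in the frame of kiln between 0.05 and 0.2 m and y of tray in the frame of kiln between -0.02 and 0.02 m and z of tray in the frame of kiln between 0.05 and 0.075 m and angle between tray's own z axis and vertical below 0.1 rad and angle between the x axis of tray and the x axis of kiln, either way round below 0.15 rad and linear speed of tray below 0.01 m/s); the robot touches nothing.
It fails at once if the stop is rammed: the tray pressed on it with more than 15 N (contact force between tray and backstop above 15 N).
It fails at once if a jar is knocked over or shifted by more than 30 mm (angle between any of jar0, jar2's own z axis and vertical above 0.5 rad or distance of any of jar0, jar2 from where it was at the start of the episode above 0.03 m).
It also fails if it takes over 67 s, if anything falls off the work surface, if the arm or the gripper's body presses on something with over 40 N, if the wrist force passes 120 N, or if a joint passes its speed limit or range.

## Working session

There is one attempt and no reset: what is moved stays moved. The work goes in short steps, Python scripts to look and compute and a tool call to move; the robot and the scene stay as the last step left them, time stands still between calls to the robot, and variables do not carry over. Pictures are saved under pics/ and viewed, at most 10 in all, crops included, and the job is handed in when it is done.

Besides the shell and the picture viewer there is one more tool, called in YAML: its name, and indented under it one key for each argument. send_rows: Moves the arm, as the interface text tells. Its arguments: {"type":"object","properties":{"steps":{"type":"array"},"newtons":{"type":"number"}},"required":["steps"]}

```bash
mkdir -p pics; python3 - <<'E'
from bench import ctrl
import cv2,json
s=ctrl.get_state();print({k:s[k] for k in('time','position','tool_rot','ft_force','grip_width')})
for n in('scene','side'):
    d=ctrl.get_image(n);cv2.imwrite(f'pics/{n}0.png',d['pixels'][:,:,::-1])
    print(n,d['K'],d['dist'],d['cam_to_world'])
E
```

```text
{'time': 0.0, 'position': array([0.17568113, 0.62527322, 0.23547852]), 'tool_rot': array([-4.28662470e-01, -3.11208497e+00,  2.92819536e-03]), 'ft_force': array([-0.34972596,  0.23548351,  0.03461422]), 'grip_width': 0.9999948537595698}
scene [[423.56707826   0.         318.77539533]
 [  0.         423.56707826 199.82320588]
 [  0.           0.           1.        ]] [0.02346719 0.         0.         0.         0.        ] [[ 0.83046308  0.41864339 -0.36751705  0.79863421]
 [ 0.55701402 -0.63368419  0.53682375 -0.3511584 ]
 [-0.00815203 -0.65052445 -0.75944156  0.80613643]
 [ 0.          0.          0.          1.        ]]
side [[379.0955032    0.         318.59043842]
 [  0.         379.0955032  198.64655034]
 [  0.           0.           1.        ]] [-0.06670495  0.          0.          0.          0.        ] [[ 0.99488093 -0.08394608  0.05625828  0.39061866]
 [-0.09976344 -0.72720253  0.67913454 -0.58814733]
 [-0.01609952 -0.68127053 -0.73185468  0.86559711]
 [ 0.          0.          0.          1.        ]]
```

View pics/scene0.png

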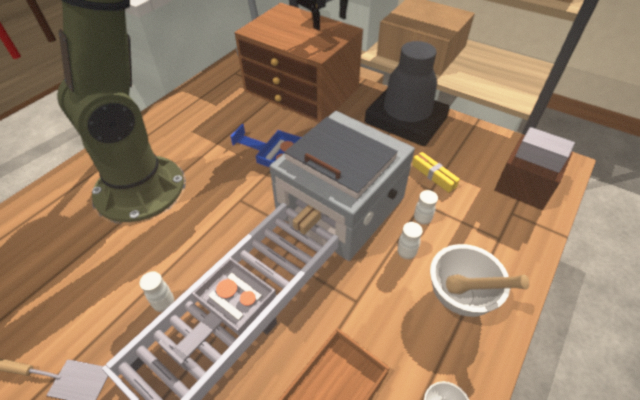

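View pics/side0.png

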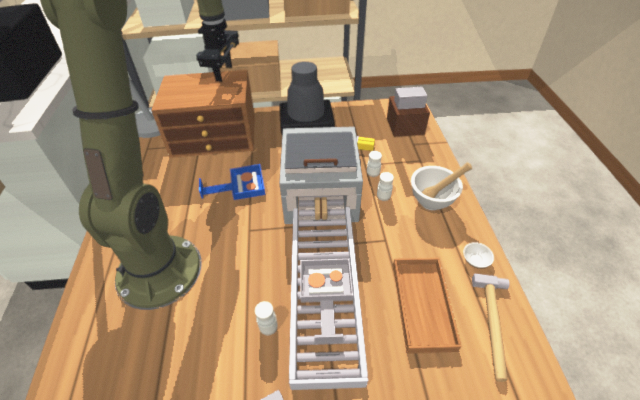

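The clamp candidates are the brown bar in the mouth (side 321,208; scene 305,218) and the yellow bar behind the kiln (side 365,143; scene 435,171). The brown one fits: it is wooden and lies on the rollers in the mouth. For the firing tray, the steel one on the track (side 328,280) is meant, and the blue one (side 235,183) isn't. The jars stand at side (375,163) and (385,187). The tool tray is at side (425,305).

```bash
cat > h.py <<'E'
from bench import ctrl
import cv2,numpy as np
def ray(d,uv,T=None):
    T=d['cam_to_world'] if T is None else T
    p=cv2.undistortPoints(np.array([[uv]],float),d['K'],np.array(d['dist'])).ravel()
    return T[:3,3],T[:3,:3]@np.r_[p,1]
def onz(d,uv,z,T=None):
    o,r=ray(d,uv,T);return o+r*(z-o[2])/r[2]
def proj(d,X):
    T=np.linalg.inv(d['cam_to_world'])
    return cv2.projectPoints(np.array(X,float).reshape(-1,1,3),cv2.Rodrigues(T[:3,:3])[0],T[:3,3],d['K'],np.array(d['dist']))[0].reshape(-1,2)
E
python3 - <<'E'
from h import *
a=ctrl.get_image('side');b=ctrl.get_image('scene')
A=cv2.resize(a['pixels'][120:390,255:395],None,fx=2.2,fy=2.2,interpolation=cv2.INTER_CUBIC)
B=cv2.resize(b['pixels'][140:300,230:470],None,fx=2,fy=2,interpolation=cv2.INTER_CUBIC)
C=np.zeros((600,800,3),np.uint8);C[:594,:308]=A;C[:320,312:792]=B
D=cv2.resize(a['pixels'][250:360,385:475],None,fx=2.4,fy=2.4);C[330:330+D.shape[0],320:320+D.shape[1]]=D
cv2.imwrite('pics/c1.png',C[:,:,::-1])
for n,uv,z in [('clamp near',(321,218),.092),('lip L',(292,380),.072),('lip R',(365,380),.072),('mouth L',(287,210),.06),('tooltray',(395,262),.03),('',(437,259),.03),('',(457,348),.03),('',(406,350),.03),('jar a',(375,173),0),('jar b',(385,197),0),('jar3',(268,330),0),('roofL',(283,130),.205),('roofR',(357,130),.205),('roof nearL',(281,180),.205),('roof nR',(360,180),.205)]: print(n,onz(a,uv,z).round(3))
E
```

```text
clamp near [0.449 0.059 0.092]
lip L [ 0.349 -0.34   0.072]
lip R [ 0.494 -0.355  0.072]
mouth L [0.359 0.126 0.06 ]
tooltray [ 0.63 -0.06  0.03]
 [ 0.742 -0.064  0.03 ]
 [ 0.715 -0.299  0.03 ]
 [ 0.601 -0.29   0.03 ]
jar a [0.655 0.309 0.   ]
jar b [ 0.664  0.198 -0.   ]
jar3 [ 0.295 -0.196  0.   ]
roofL [0.366 0.305 0.205]
roofR [0.578 0.28  0.205]
roof nearL [0.354 0.099 0.205]
roof nR [0.55  0.076 0.205]
```

View pics/c1.png

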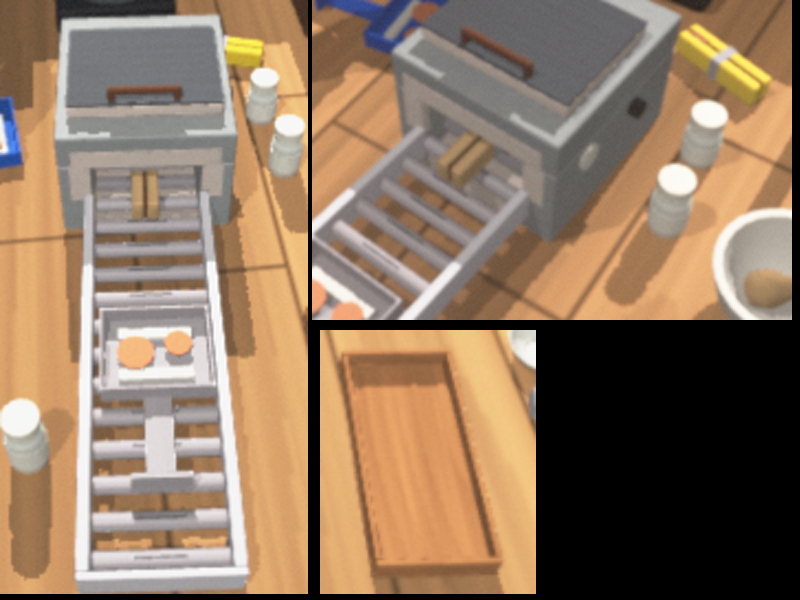

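The crop shows the brown two-halved bar in the mouth with its near end around crop (146,196–218). The yellow bar is outside behind the kiln, so the brown bar is the clamp. The tool only moves upright, so the gripper body has to stay about 38 mm clear of the mouth plane. Next I measure the kiln frame, the clamp end and the tool tray.

```bash
python3 - <<'E'
from h import *
a=ctrl.get_image('side');b=ctrl.get_image('scene')
f=lambda u,v:(255+u/2.2-.3,120+v/2.2-.3); g=lambda u,v:(230+(u-312)/2-.25,140+v/2-.25)
t=lambda u,v:(385+(u-320)/2.4-.3,250+(v-330)/2.4-.3)
P=lambda n,d,uv,z:print(n,onz(d,uv,z).round(4))
LL=onz(a,f(76,572),.072);LR=onz(a,f(246,572),.072);ML=onz(a,f(87,196),.072);MR=onz(a,f(210,194),.072)
print(LL,LR,ML,MR)
print('dirs',[np.degrees(np.arctan2(-(q-p)[0],(q-p)[1])) for p,q in((LL,ML),(LR,MR))])
P('scene rail L at mouth (top)',b,g(421,131),.072);P('scene rail R at mouth',b,g(527,196),.072)
for n,d,uv in [('side',a,f(146,198)),('scene',b,g(454,168))]: P('clamp front top '+n,d,uv,.092)
for n,d,uv in [('side',a,f(146,218)),('scene',b,g(453,185))]: P('clamp front bot '+n,d,uv,.06)
P('plate top L',a,f(132,474),.094);P('plate top R',a,f(192,474),.094)
for uv in [(343,353),(449,353),(499,568),(376,572)]: P('tt',a,t(*uv),.03)
P('mouth bottom corners side',a,f(90,196),.06)
P('kiln bottom L',a,f(68,230),0);P('kiln bottom R',a,f(228,219),0)
P('scene kiln bottom R',b,g(551,236),0);P('scene roof near R',b,g(553,153),.205);P('scene roof near L',b,g(397,57),.205)
P('side roof nL',a,f(57,134),.205);P('side roof nR',a,f(234,136),.205)
P('jarb',b,g(667,232),0);P('jara',b,g(702,163),0)
E
```

```text
[ 0.34368492 -0.33840717  0.072     ] [ 0.49749808 -0.35484707  0.072     ] [0.38013073 0.11753646 0.072     ] [0.53571539 0.10309995 0.072     ]
dirs [np.float64(-4.570215387710554), np.float64(-4.770482993175903)]
scene rail L at mouth (top) [0.3873 0.1114 0.072 ]
scene rail R at mouth [0.5349 0.1015 0.072 ]
clamp front top side [0.4527 0.0882 0.092 ]
clamp front top scene [0.4584 0.0772 0.092 ]
clamp front bot side [0.4517 0.0829 0.06  ]
clamp front bot scene [0.4557 0.0768 0.06  ]
plate top L [ 0.4028 -0.2604  0.094 ]
plate top R [ 0.4596 -0.2665  0.094 ]
tt [ 0.6303 -0.0516  0.03  ]
tt [ 0.7458 -0.0652  0.03  ]
tt [ 0.7198 -0.302   0.03  ]
tt [ 0.6055 -0.2916  0.03  ]
mouth bottom corners side [0.3838 0.1278 0.06  ]
kiln bottom L [0.3504 0.1238 0.    ]
kiln bottom R [0.566  0.1185 0.    ]
scene kiln bottom R [0.5607 0.1144 0.    ]
scene roof near R [0.577  0.0727 0.205 ]
scene roof near L [0.3839 0.0915 0.205 ]
side roof nL [0.3532 0.097  0.205 ]
side roof nR [0.5519 0.0706 0.205 ]
jarb [0.6662 0.1909 0.    ]
jara [0.6577 0.3024 0.    ]
```

send_rows:
  steps:
    - {"tz":-0.55,"grip":1}
    - {"tz":-0.55}
    - {"tz":-0.55}
    - {"tx":-0.53,"ty":-0.47}
    - {"tx":-0.53,"ty":-0.47}
    - {"tx":-0.53,"ty":-0.47}
    - {"tx":-0.53,"ty":-0.47}
    - {"tx":-0.53,"ty":-0.47}
    - {"tx":-0.53,"ty":-0.47}
    - {"tx":-0.53,"ty":-0.47}
    - {"tx":-0.53,"ty":-0.47}

```text
validation failed for argument at $.st...
```

send_rows:
  steps:
    - {"tx":-0.32,"ty":-0.56}
    - {"tx":-0.32,"ty":-0.56}
    - {"tx":-0.32,"ty":-0.56}
    - {"tx":-0.32,"ty":-0.56}
    - {"tx":-0.32,"ty":-0.56}
    - {"tx":-0.32,"ty":-0.56}
    - {"tx":-0.32,"ty":-0.56}
    - {"tx":-0.32,"ty":-0.56}
    - {"tx":-0.32,"ty":-0.56}
    - {"turn":1}
    - {"turn":1}
    - {"turn":1}

```text
validation failed for argument at $.st...
```

send_rows:
  steps:
    - {"turn":1}
    - {"turn":1}
    - {"turn":1}
    - {"turn":1}
    - {"turn":1}
    - {"turn":1}
    - {"turn":0.93}
    - {}

```text
validation failed for argument at $.st...
```

send_rows:
  steps:
    - {"tx":0,"ty":0,"tz":-0.55,"turn":0,"grip":1}
    - {"tx":0,"ty":0,"tz":-0.55,"turn":0,"grip":1}
    - {"tx":0,"ty":0,"tz":-0.55,"turn":0,"grip":1}
    - {"tx":-0.53,"ty":-0.47,"tz":0,"turn":0,"grip":1}
    - {"tx":-0.53,"ty":-0.47,"tz":0,"turn":0,"grip":1}
    - {"tx":-0.53,"ty":-0.47,"tz":0,"turn":0,"grip":1}
    - {"tx":-0.53,"ty":-0.47,"tz":0,"turn":0,"grip":1}
    - {"tx":-0.53,"ty":-0.47,"tz":0,"turn":0,"grip":1}
    - {"tx":-0.53,"ty":-0.47,"tz":0,"turn":0,"grip":1}
    - {"tx":-0.53,"ty":-0.47,"tz":0,"turn":0,"grip":1}
    - {"tx":-0.53,"ty":-0.47,"tz":0,"turn":0,"grip":1}

```text
time: 1.68
position: [0.3603, 0.3385, 0.3358]
tool_rot: [0.429, 3.112, 0.001]
ft_force: [0.4, 0.0, 0.6]
grip_width: 1.002
grip_force: 0.0
```

send_rows:
  steps:
    - {"tx":-0.32,"ty":-0.56,"tz":0,"turn":0,"grip":1}
    - {"tx":-0.32,"ty":-0.56,"tz":0,"turn":0,"grip":1}
    - {"tx":-0.32,"ty":-0.56,"tz":0,"turn":0,"grip":1}
    - {"tx":-0.32,"ty":-0.56,"tz":0,"turn":0,"grip":1}
    - {"tx":-0.32,"ty":-0.56,"tz":0,"turn":0,"grip":1}
    - {"tx":-0.32,"ty":-0.56,"tz":0,"turn":0,"grip":1}
    - {"tx":-0.32,"ty":-0.56,"tz":0,"turn":0,"grip":1}
    - {"tx":-0.32,"ty":-0.56,"tz":0,"turn":0,"grip":1}
    - {"tx":-0.32,"ty":-0.56,"tz":0,"turn":0,"grip":1}
    - {"tx":0,"ty":0,"tz":0,"turn":1,"grip":1}
    - {"tx":0,"ty":0,"tz":0,"turn":1,"grip":1}
    - {"tx":0,"ty":0,"tz":0,"turn":1,"grip":1}

```text
time: 3.18
position: [0.4442, 0.0018, 0.3356]
tool_rot: [1.074, 2.952, 0.001]
ft_force: [-0.2, 0.3, -0.9]
grip_width: 0.999
grip_force: 0.0
```

send_rows:
  steps:
    - {"tx":0,"ty":0,"tz":0,"turn":1,"grip":1}
    - {"tx":0,"ty":0,"tz":0,"turn":1,"grip":1}
    - {"tx":0,"ty":0,"tz":0,"turn":1,"grip":1}
    - {"tx":0,"ty":0,"tz":0,"turn":1,"grip":1}
    - {"tx":0,"ty":0,"tz":0,"turn":1,"grip":1}
    - {"tx":0,"ty":0,"tz":0,"turn":1,"grip":1}
    - {"tx":0,"ty":0,"tz":0,"turn":0.93,"grip":1}
    - {"tx":0,"ty":0,"tz":0,"turn":0,"grip":1}

```text
time: 4.18
position: [0.4443, 0.0018, 0.3356]
tool_rot: [2.317, 2.121, 0.0]
ft_force: [0.3, -0.3, -0.0]
grip_width: 0.999
grip_force: 0.0
```

```bash
cat >> h.py <<'E'
def wrist():
    s=ctrl.get_state();d=ctrl.get_image('wrist')
    T=np.eye(4);T[:3,:3]=cv2.Rodrigues(np.array(s['tool_rot'],float))[0];T[:3,3]=s['position']
    d['cam_to_world']=T@d['T_tool_cam'];return s,d
E
python3 - <<'E'
from h import *
import pickle
s,d=wrist();print(s['time'],s['position'],s['tool_rot'],s['joint_positions'])
print(d['T_tool_cam'].round(3),d['K'][0,0]);cv2.imwrite('pics/w1.png',d['pixels'][:,:,::-1]);pickle.dump(d,open('w1.pkl','wb'))
E
```

```text
4.175 [0.44425481 0.00184567 0.33563232] [2.31729845e+00 2.12121830e+00 4.71027999e-04] [-0.54300897 -0.18407151  0.41456042  1.77534177  0.07368896  1.53487358
 -0.22562218]
[[ 0.    -0.968 -0.25   0.068]
 [ 1.     0.    -0.     0.001]
 [ 0.    -0.25   0.968 -0.149]
 [ 0.     0.     0.     1.   ]] 281.15071111133835
```

View pics/w1.png

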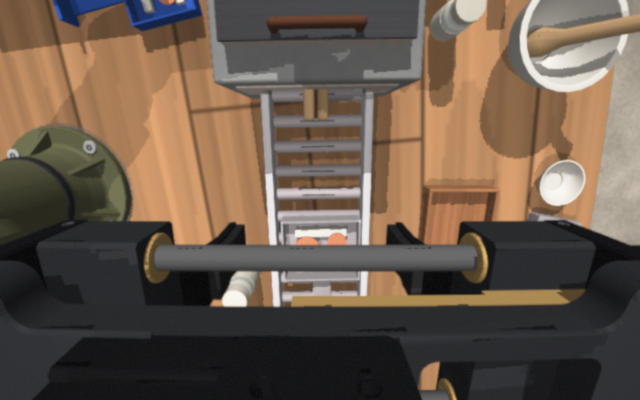

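The wrist view shows the clamp end on the rollers at about (316,118), the kiln's front roof edge from (217,82) to (420,79), the rails at columns 265 and 370, and the tool tray at (460,200).

```bash
python3 - <<'E'
from h import *
import pickle
d=pickle.load(open('w1.pkl','rb'))
P=lambda n,uv,z:print(n,onz(d,uv,z).round(4))
P('roof L',(217,82),.205);P('roof R',(420,79),.205)
P('clamp L',(305,118),.092);P('clamp R',(328,118),.092);P('clamp L up',(304,92),.092);P('clamp R up',(328,92),.092);P('rail L',(264,95),.072);P('rail R',(373,95),.072);P('rail L low',(273,285),.072);P('rail R low',(369,200),.072);P('tt L',(427,187),.03);P('tt R',(496,190),.03)
c=d['pixels'][60:140,250:390];c=cv2.resize(c,None,fx=5.7,fy=5.7,interpolation=cv2.INTER_CUBIC);cv2.imwrite('pics/w1c.png',c[:,:,::-1])
E
```

```text
roof L [0.3627 0.1171 0.205 ]
roof R [0.5517 0.1031 0.205 ]
clamp L [0.4377 0.0804 0.092 ]
clamp R [0.4685 0.0777 0.092 ]
clamp L up [0.4396 0.1135 0.092 ]
clamp R up [0.4711 0.1107 0.092 ]
rail L [0.3832 0.1168 0.072 ]
rail R [0.5342 0.1035 0.072 ]
rail L low [ 0.3586 -0.1785  0.072 ]
rail R low [ 0.5222 -0.0471  0.072 ]
tt L [ 0.6266 -0.0451  0.03  ]
tt R [ 0.7432 -0.0604  0.03  ]
```

View pics/w1c.png

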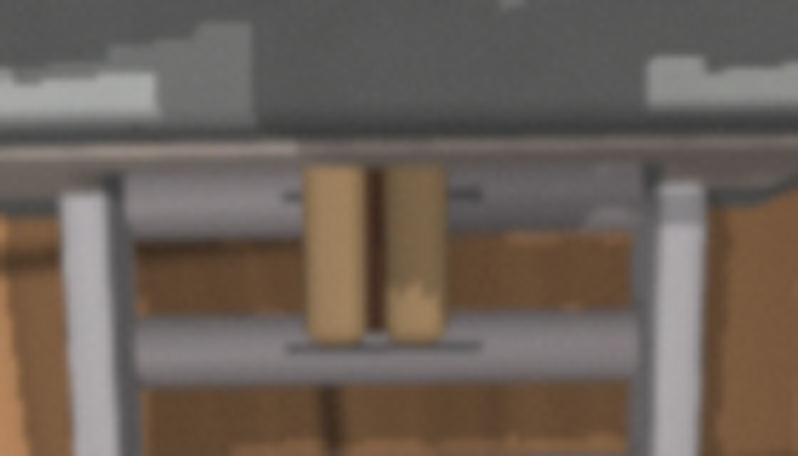

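send_rows:
  steps:
    - {"tx":0.45,"ty":0.02,"tz":0,"turn":0,"grip":0.75}
    - {"tx":0.44,"ty":0.02,"tz":0,"turn":0,"grip":0.75}
    - {"tx":0,"ty":0,"tz":0.6,"turn":0,"grip":0.75}
    - {"tx":0,"ty":0,"tz":0.6,"turn":0,"grip":0.75}
    - {"tx":0,"ty":0,"tz":0.6,"turn":0,"grip":0.75}
    - {"tx":0,"ty":0,"tz":0.6,"turn":0,"grip":0.75}
    - {"tx":0,"ty":0,"tz":0.6,"turn":0,"grip":0.75}
    - {"tx":0,"ty":0,"tz":0.4,"turn":0,"grip":0.75}
    - {"tx":0,"ty":0,"tz":0.4,"turn":0,"grip":0.75}
    - {"tx":0,"ty":0,"tz":0.2,"turn":0,"grip":0.75}
    - {"tx":0,"ty":0,"tz":0.2,"turn":0,"grip":0.75}
    - {"tx":0,"ty":0,"tz":0.2,"turn":0,"grip":0.75}

```text
time: 5.72
position: [0.452, 0.0551, 0.0715]
tool_rot: [2.318, 2.12, 0.002]
ft_force: [-0.2, -0.8, 0.8]
grip_width: 0.748
grip_force: 0.8
```

send_rows:
  steps:
    - {"tx":0,"ty":0,"tz":0.2,"turn":0,"grip":0.75}
    - {"tx":0,"ty":0,"tz":0.2,"turn":0,"grip":0.75}
    - {"tx":0,"ty":0,"tz":0.08,"turn":0,"grip":0.75}
    - {"tx":0,"ty":0,"tz":0,"turn":0,"grip":0.75}

```text
time: 6.22
position: [0.4524, 0.0574, 0.0439]
tool_rot: [-2.312, -2.126, -0.004]
ft_force: [-0.5, 4.6, 6.6]
grip_width: 0.755
grip_force: 71.7
```

I summed the descent wrongly and went 35 mm too low, with the tips between the rollers. I'll raise straight up.

send_rows:
  steps:
    - {"tx":0,"ty":0,"tz":-0.15,"turn":0,"grip":0.75}
    - {"tx":0,"ty":0,"tz":-0.15,"turn":0,"grip":0.75}
    - {"tx":0,"ty":0,"tz":-0.15,"turn":0,"grip":0.75}
    - {"tx":0,"ty":0,"tz":-0.15,"turn":0,"grip":0.75}
    - {"tx":0,"ty":0,"tz":0,"turn":0,"grip":0.75}

```text
time: 6.85
position: [0.4521, 0.0547, 0.0795]
tool_rot: [2.319, 2.119, 0.002]
ft_force: [-0.5, 0.6, 0.1]
grip_width: 0.748
grip_force: 0.0
```

```bash
python3 - <<'E'
from h import *
import pickle
d=ctrl.get_image('side');a=d['pixels'][150:300,250:400]
b=ctrl.get_image('scene')['pixels'][160:300,230:400]
C=np.zeros((500,800,3),np.uint8)
A=cv2.resize(a,(390,390));B=cv2.resize(b,(400,329));C[:390,:390]=A;C[:329,395:795]=B
cv2.imwrite('pics/c2.png',C[:,:,::-1])
E
```

```text
(no output)
```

View pics/c2.png

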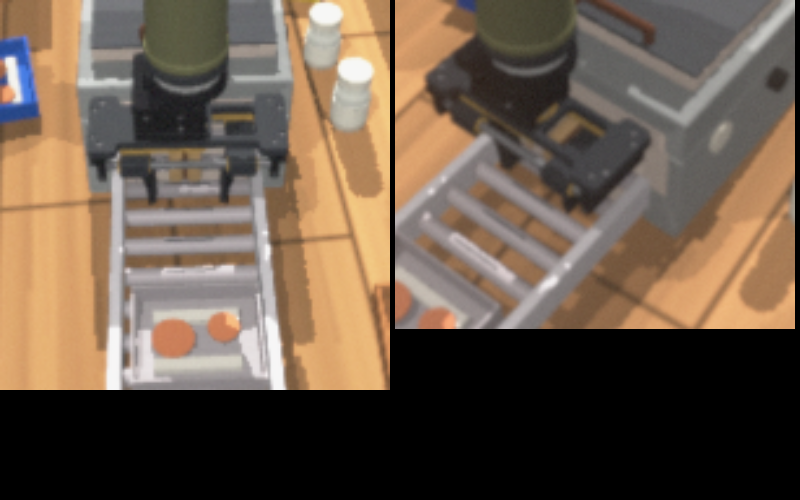

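Recovered: the clamp is still in the mouth and the fingers straddle it. I'll creep forward towards the kiln face.

send_rows:
  steps:
    - {"tx":0.04,"ty":0,"tz":0,"turn":0,"grip":0.75}
    - {"tx":0.04,"ty":0,"tz":0,"turn":0,"grip":0.75}
    - {"tx":0.04,"ty":0,"tz":0,"turn":0,"grip":0.75}
    - {"tx":0.04,"ty":0,"tz":0,"turn":0,"grip":0.75}
    - {"tx":0.02,"ty":0,"tz":0,"turn":0,"grip":0.75}
    - {"tx":0.02,"ty":0,"tz":0,"turn":0,"grip":0.75}

```text
time: 7.7
position: [0.4526, 0.067, 0.0788]
tool_rot: [2.319, 2.12, 0.0]
ft_force: [0.2, 0.1, 1.1]
grip_width: 0.748
grip_force: 0.0
```

send_rows:
  steps:
    - {"tx":0.02,"ty":0,"tz":0,"turn":0,"grip":0.75}
    - {"tx":0.02,"ty":0,"tz":0,"turn":0,"grip":0.75}

```text
time: 7.95
position: [0.4528, 0.0693, 0.0788]
tool_rot: [-2.319, -2.12, -0.0]
ft_force: [-0.4, 0.5, 0.6]
grip_width: 0.748
grip_force: 0.0
```

send_rows:
  steps:
    - {"tx":0.02,"ty":0,"tz":0,"turn":0,"grip":0.75}
    - {"tx":0.02,"ty":0,"tz":0,"turn":0,"grip":0.75}

```text
time: 8.2
position: [0.453, 0.0718, 0.0788]
tool_rot: [2.318, 2.12, 0.0]
ft_force: [0.9, 0.5, 0.1]
grip_width: 0.749
grip_force: 0.0
```

send_rows:
  steps:
    - {"tx":0.015,"ty":0,"tz":0,"turn":0,"grip":0.75}
    - {"tx":0,"ty":0,"tz":0,"turn":0,"grip":0.75}

```text
time: 8.45
position: [0.4531, 0.0727, 0.0788]
tool_rot: [-2.318, -2.12, -0.0]
ft_force: [-0.2, 0.0, -0.1]
grip_width: 0.748
grip_force: 0.0
```

send_rows:
  steps:
    - {"tx":0.02,"ty":0,"tz":0,"turn":0,"grip":0.75}
    - {"tx":0,"ty":0,"tz":0,"turn":0,"grip":0.75}

```text
time: 8.7
position: [0.4532, 0.0739, 0.0788]
tool_rot: [2.318, 2.12, 0.0]
ft_force: [0.6, -0.1, 0.3]
grip_width: 0.748
grip_force: 0.0
```

send_rows:
  newtons: 25
  steps:
    - {"tx":0,"ty":0,"tz":0,"turn":0,"grip":0.3}
    - {"tx":0,"ty":0,"tz":0,"turn":0,"grip":0.3}
    - {"tx":0,"ty":0,"tz":0,"turn":0,"grip":0.3}
    - {"tx":0,"ty":0,"tz":0,"turn":0,"grip":0.3}

```text
time: 9.2
position: [0.4531, 0.0737, 0.0787]
tool_rot: [-2.318, -2.12, 0.0]
ft_force: [-0.6, 0.2, 0.6]
grip_width: 0.388
grip_force: 25.1
```

send_rows:
  steps:
    - {"tx":-0.06,"ty":0,"tz":0,"turn":0,"grip":0.3}
    - {"tx":-0.1,"ty":0,"tz":0,"turn":0,"grip":0.3}
    - {"tx":-0.12,"ty":0,"tz":0,"turn":0,"grip":0.3}
    - {"tx":-0.15,"ty":0,"tz":0,"turn":0,"grip":0.3}
    - {"tx":-0.15,"ty":0,"tz":0,"turn":0,"grip":0.3}
    - {"tx":-0.15,"ty":0,"tz":0,"turn":0,"grip":0.3}
    - {"tx":-0.15,"ty":0,"tz":0,"turn":0,"grip":0.3}
    - {"tx":-0.15,"ty":0,"tz":0,"turn":0,"grip":0.3}
    - {"tx":-0.15,"ty":0,"tz":0,"turn":0,"grip":0.3}
    - {"tx":-0.12,"ty":0,"tz":0,"turn":0,"grip":0.3}
    - {"tx":-0.08,"ty":0,"tz":0,"turn":0,"grip":0.3}
    - {"tx":0,"ty":0,"tz":0,"turn":0,"grip":0.3}

```text
time: 10.7
position: [0.4457, -0.0093, 0.0788]
tool_rot: [2.319, 2.119, -0.0]
ft_force: [0.9, -0.6, -0.3]
grip_width: 0.387
grip_force: 24.9
```

```bash
python3 - <<'E'
from h import *
a=ctrl.get_image('side')['pixels'][130:310,240:420]
s,d=wrist();w=d['pixels'][40:240,220:420]
C=np.zeros((400,800,3),np.uint8);C[:,:400]=cv2.resize(a,(400,400));C[:,400:]=cv2.resize(w,(400,400))
cv2.imwrite('pics/c3.png',C[:,:,::-1]);print(s['position'],s['grip_width'])
E
```

```text
[ 0.44578888 -0.00899911  0.0787808 ] 0.3847446521532049
```

View pics/c3.png

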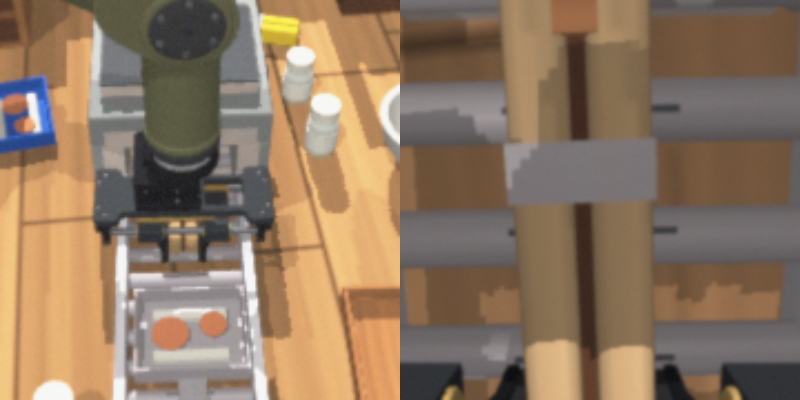

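send_rows:
  steps:
    - {"tx":0,"ty":0,"tz":0,"turn":0,"grip":0.7}
    - {"tx":0,"ty":0,"tz":0,"turn":0,"grip":0.7}
    - {"tx":0,"ty":0,"tz":0,"turn":0,"grip":0.7}
    - {"tx":0.2,"ty":0,"tz":0,"turn":0,"grip":0.7}
    - {"tx":0.2,"ty":0,"tz":0,"turn":0,"grip":0.7}
    - {"tx":0.2,"ty":-0.02,"tz":0,"turn":-0.1,"grip":0.7}
    - {"tx":0.2,"ty":-0.02,"tz":0,"turn":-0.1,"grip":0.7}
    - {"tx":0.2,"ty":-0.02,"tz":0,"turn":-0.1,"grip":0.7}
    - {"tx":0.1,"ty":-0.02,"tz":0,"turn":-0.1,"grip":0.7}
    - {"tx":0,"ty":0,"tz":0,"turn":0,"grip":0.7}

```text
time: 12.05
position: [0.446, 0.0578, 0.0787]
tool_rot: [-2.257, -2.185, 0.0]
ft_force: [-1.2, -0.0, 0.6]
grip_width: 0.699
grip_force: 0.0
```

send_rows:
  newtons: 25
  steps:
    - {"tx":0,"ty":0,"tz":0,"turn":0,"grip":0.3}
    - {"tx":0,"ty":0,"tz":0,"turn":0,"grip":0.3}
    - {"tx":0,"ty":0,"tz":0,"turn":0,"grip":0.3}
    - {"tx":0,"ty":0,"tz":0,"turn":0,"grip":0.3}
    - {"tx":0,"ty":0,"tz":0,"turn":0,"grip":0.3}

```text
time: 12.68
position: [0.4463, 0.0572, 0.0788]
tool_rot: [2.259, 2.183, 0.0]
ft_force: [1.0, -0.4, 0.0]
grip_width: 0.385
grip_force: 25.0
```

send_rows:
  steps:
    - {"tx":0,"ty":0,"tz":-0.2,"turn":0,"grip":0.3}
    - {"tx":0,"ty":0,"tz":-0.4,"turn":0,"grip":0.3}
    - {"tx":0,"ty":0,"tz":-0.5,"turn":0,"grip":0.3}
    - {"tx":0,"ty":0,"tz":-0.4,"turn":0,"grip":0.3}
    - {"tx":-0.4,"ty":0.43,"tz":0,"turn":0,"grip":0.3}
    - {"tx":-0.45,"ty":0.47,"tz":0,"turn":0,"grip":0.3}
    - {"tx":-0.5,"ty":0.53,"tz":0,"turn":0,"grip":0.3}
    - {"tx":-0.5,"ty":0.52,"tz":0,"turn":0,"grip":0.3}
    - {"tx":-0.5,"ty":0.52,"tz":0,"turn":0,"grip":0.3}
    - {"tx":-0.5,"ty":0.52,"tz":0,"turn":0,"grip":0.3}
    - {"tx":-0.5,"ty":0.52,"tz":0,"turn":0,"grip":0.3}
    - {"tx":-0.4,"ty":0.42,"tz":0,"turn":0,"grip":0.3}

```text
time: 14.18
position: [0.6751, -0.1764, 0.169]
tool_rot: [-2.258, -2.183, 0.0]
ft_force: [0.0, 0.2, -1.1]
grip_width: 0.39
grip_force: 25.0
```

send_rows:
  steps:
    - {"tx":0,"ty":0,"tz":0,"turn":0.5,"grip":0.3}
    - {"tx":0,"ty":0,"tz":0,"turn":0,"grip":0.3}

```text
time: 14.42
position: [0.6741, -0.1753, 0.1687]
tool_rot: [-2.332, -2.104, 0.001]
ft_force: [0.5, -0.0, -1.5]
grip_width: 0.386
grip_force: 25.0
```

```bash
python3 - <<'E'
from h import *
s,d=wrist();w=d['pixels']
cv2.imwrite('pics/w4.png',w[:,:,::-1]);print(s['position'],s['tool_rot'],s['grip_width'],d['K'][0,2])
E
```

```text
[ 0.67411334 -0.1753349   0.16865334] [-2.33214786e+00 -2.10365631e+00  7.66904295e-04] 0.38579306804007096 315.4316144793544
```

View pics/w4.png

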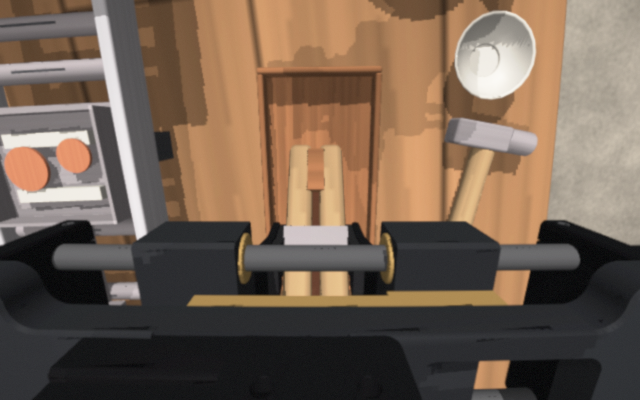

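The clamp hangs straight along the tool tray and is centred: the tray's walls are at columns 258 and 382, and the clamp is at 317. Lowering now.

send_rows:
  steps:
    - {"tx":0,"ty":0,"tz":0.4,"turn":0,"grip":0.3}
    - {"tx":0,"ty":0,"tz":0.5,"turn":0,"grip":0.3}
    - {"tx":0,"ty":0,"tz":0.5,"turn":0,"grip":0.3}
    - {"tx":0,"ty":0,"tz":0.4,"turn":0,"grip":0.3}
    - {"tx":0,"ty":0,"tz":0.3,"turn":0,"grip":0.3}
    - {"tx":0,"ty":0,"tz":0.15,"turn":0,"grip":0.3}
    - {"tx":0,"ty":0,"tz":0.07,"turn":0,"grip":0.3}
    - {"tx":0,"ty":0,"tz":0.03,"turn":0,"grip":0.3}
    - {"tx":0,"ty":0,"tz":0,"turn":0,"grip":0.3}

```text
time: 15.6
position: [0.6749, -0.1758, 0.0289]
tool_rot: [2.332, 2.103, 0.002]
ft_force: [0.0, -4.0, 3.8]
grip_width: 0.389
grip_force: 25.0
```

send_rows:
  steps:
    - {"tx":0,"ty":0,"tz":0,"turn":0,"grip":0.45}
    - {"tx":0,"ty":0,"tz":0,"turn":0,"grip":0.58}
    - {"tx":0,"ty":0,"tz":0,"turn":0,"grip":0.58}
    - {"tx":0,"ty":0,"tz":0,"turn":0,"grip":0.58}
    - {"tx":0,"ty":0,"tz":-0.2,"turn":0,"grip":0.58}
    - {"tx":0,"ty":0,"tz":-0.4,"turn":0,"grip":0.58}
    - {"tx":0,"ty":0,"tz":-0.6,"turn":0,"grip":0.58}
    - {"tx":0,"ty":0,"tz":-0.6,"turn":0,"grip":0.58}
    - {"tx":0,"ty":0,"tz":-0.6,"turn":0,"grip":0.58}
    - {"tx":0,"ty":0,"tz":-0.5,"turn":0,"grip":0.58}
    - {"tx":0,"ty":0,"tz":0,"turn":0,"grip":0.0}

```text
time: 16.98
position: [0.6758, -0.1763, 0.206]
tool_rot: [2.33, 2.1, 0.006]
ft_force: [-0.4, 0.0, 0.3]
grip_width: 0.524
grip_force: 0.0
```

```bash
python3 - <<'E'
from h import *
s,d=wrist();a=ctrl.get_image('side')
C=np.zeros((400,800,3),np.uint8);C[:,:400]=cv2.resize(d['pixels'][20:340,140:460],(400,400));C[:,400:]=cv2.resize(a['pixels'][220:400,300:480],(400,400))
cv2.imwrite('pics/c5.png',C[:,:,::-1]);print(s['position'],s['tool_rot'])
E
```

```text
[ 0.67583416 -0.17633487  0.20604767] [2.32965923 2.09972968 0.00648101]
```

View pics/c5.png

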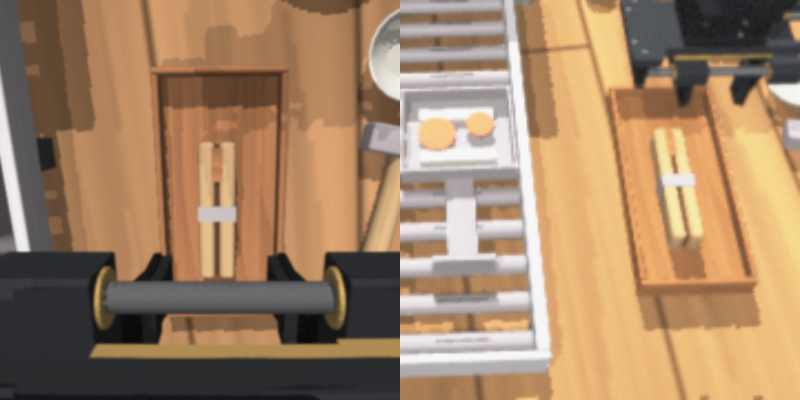

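The clamp lies flat and free in the tool tray. Next is the push plate: I'll descend behind it with the fingers shut.

send_rows:
  steps:
    - {"tx":-0.325,"ty":-0.49,"tz":0,"turn":0,"grip":0}
    - {"tx":-0.325,"ty":-0.49,"tz":0,"turn":0,"grip":0}
    - {"tx":-0.325,"ty":-0.49,"tz":0,"turn":0,"grip":0}
    - {"tx":-0.325,"ty":-0.49,"tz":0,"turn":0,"grip":0}
    - {"tx":-0.325,"ty":-0.49,"tz":0,"turn":0,"grip":0}
    - {"tx":-0.325,"ty":-0.49,"tz":0,"turn":0,"grip":0}
    - {"tx":-0.325,"ty":-0.49,"tz":0,"turn":0,"grip":0}
    - {"tx":-0.325,"ty":-0.49,"tz":0,"turn":0,"grip":0}
    - {"tx":0,"ty":0,"tz":0,"turn":-0.14,"grip":0}
    - {"tx":0,"ty":0,"tz":0,"turn":0,"grip":0}

```text
time: 18.32
position: [0.4244, -0.3054, 0.201]
tool_rot: [-2.311, -2.126, -0.001]
ft_force: [-0.1, -0.1, 0.5]
grip_width: 0.007
grip_force: 0.0
```

```bash
python3 - <<'E'
from h import *
s,d=wrist();print(s['position'],s['tool_rot'],s['grip_width'])
cv2.imwrite('pics/w6.png',d['pixels'][:,:,::-1])
E
```

```text
[ 0.42444518 -0.30535788  0.201048  ] [-2.31108405e+00 -2.12636440e+00 -5.12293474e-04] 0.0067755336874721316
```

View pics/w6.png

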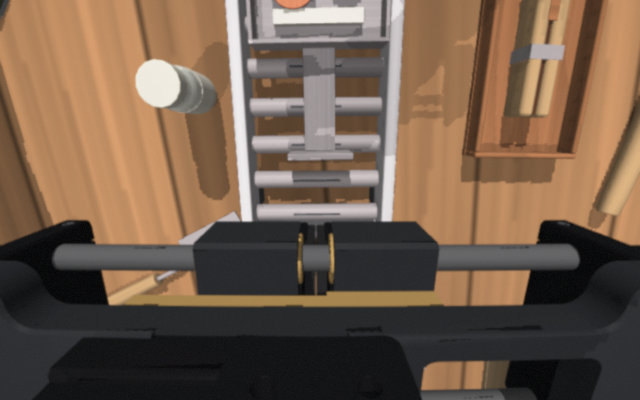

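The plate's top edge is at (288–353, 156), which puts its rear face near y=-0.262, as measured before. Track and tray look clear. Descending.

send_rows:
  steps:
    - {"tx":0,"ty":0.04,"tz":0.4,"turn":0,"grip":0}
    - {"tx":0,"ty":0,"tz":0.4,"turn":0,"grip":0}
    - {"tx":0,"ty":0,"tz":0.4,"turn":0,"grip":0}
    - {"tx":0,"ty":0,"tz":0.4,"turn":0,"grip":0}
    - {"tx":0,"ty":0,"tz":0.2,"turn":0,"grip":0}
    - {"tx":0,"ty":0,"tz":0.15,"turn":0,"grip":0}
    - {"tx":0,"ty":0,"tz":0,"turn":0,"grip":0}

```text
time: 19.25
position: [0.4267, -0.3062, 0.0845]
tool_rot: [-2.312, -2.126, 0.001]
ft_force: [-0.2, -0.5, 0.5]
grip_width: 0.004
grip_force: 0.0
```

send_rows:
  steps:
    - {"tx":0.08,"ty":0,"tz":0,"turn":0,"grip":0}
    - {"tx":0.08,"ty":0,"tz":0,"turn":0,"grip":0}
    - {"tx":0.08,"ty":0,"tz":0,"turn":0,"grip":0}
    - {"tx":0.08,"ty":0,"tz":0,"turn":0,"grip":0}
    - {"tx":0.08,"ty":0,"tz":0,"turn":0,"grip":0}
    - {"tx":0.08,"ty":0,"tz":0,"turn":0,"grip":0}
    - {"tx":0.08,"ty":0,"tz":0,"turn":0,"grip":0}
    - {"tx":0.08,"ty":0,"tz":0,"turn":0,"grip":0}

```text
time: 20.25
position: [0.4297, -0.2682, 0.0848]
tool_rot: [2.313, 2.126, -0.0]
ft_force: [0.2, -1.4, 0.0]
grip_width: 0.008
grip_force: 0.7
```

send_rows:
  steps:
    - {"tx":0.1,"ty":0,"tz":0,"turn":0,"grip":0}
    - {"tx":0.15,"ty":0,"tz":0,"turn":0,"grip":0}
    - {"tx":0.2,"ty":0,"tz":0,"turn":0,"grip":0}
    - {"tx":0.2,"ty":0,"tz":0,"turn":0,"grip":0}
    - {"tx":0.2,"ty":0,"tz":0,"turn":0,"grip":0}
    - {"tx":0.2,"ty":0,"tz":0,"turn":0,"grip":0}
    - {"tx":0.2,"ty":0,"tz":0,"turn":0,"grip":0}
    - {"tx":0.2,"ty":0,"tz":0,"turn":0,"grip":0}
    - {"tx":0.2,"ty":0,"tz":0,"turn":0,"grip":0}
    - {"tx":0.2,"ty":0,"tz":0,"turn":0,"grip":0}
    - {"tx":0.2,"ty":0,"tz":0,"turn":0,"grip":0}
    - {"tx":0.2,"ty":0,"tz":0,"turn":0,"grip":0}

```text
time: 21.75
position: [0.4411, -0.1329, 0.0847]
tool_rot: [-2.313, -2.126, 0.0]
ft_force: [-0.2, -1.3, 0.4]
grip_width: 0.005
grip_force: 0.9
```

send_rows:
  steps:
    - {"tx":0.2,"ty":0,"tz":0,"turn":0,"grip":0}
    - {"tx":0.2,"ty":0,"tz":0,"turn":0,"grip":0}
    - {"tx":0.2,"ty":0,"tz":0,"turn":0,"grip":0}
    - {"tx":0.2,"ty":0,"tz":0,"turn":0,"grip":0}
    - {"tx":0.2,"ty":0,"tz":0,"turn":0,"grip":0}
    - {"tx":0.2,"ty":0,"tz":0,"turn":0,"grip":0}
    - {"tx":0.2,"ty":0,"tz":0,"turn":0,"grip":0}
    - {"tx":0.2,"ty":0,"tz":0,"turn":0,"grip":0}
    - {"tx":0.15,"ty":0,"tz":0,"turn":0,"grip":0}
    - {"tx":0.1,"ty":0,"tz":0,"turn":0,"grip":0}
    - {"tx":0.05,"ty":0,"tz":0,"turn":0,"grip":0}
    - {"tx":0.05,"ty":0,"tz":0,"turn":0,"grip":0}

```text
time: 23.25
position: [0.4509, -0.0172, 0.0848]
tool_rot: [2.313, 2.126, -0.0]
ft_force: [-0.3, -2.0, 0.9]
grip_width: 0.007
grip_force: 0.8
```

send_rows:
  steps:
    - {"tx":0.04,"ty":0,"tz":0,"turn":0,"grip":0}
    - {"tx":0.04,"ty":0,"tz":0,"turn":0,"grip":0}
    - {"tx":0.04,"ty":0,"tz":0,"turn":0,"grip":0}
    - {"tx":0.04,"ty":0,"tz":0,"turn":0,"grip":0}
    - {"tx":0.04,"ty":0,"tz":0,"turn":0,"grip":0}
    - {"tx":0.04,"ty":0,"tz":0,"turn":0,"grip":0}
    - {"tx":0.04,"ty":0,"tz":0,"turn":0,"grip":0}
    - {"tx":0.03,"ty":0,"tz":0,"turn":0,"grip":0}

```text
time: 24.25
position: [0.4524, 0.0017, 0.0847]
tool_rot: [-2.312, -2.126, -0.0]
ft_force: [-0.2, -1.4, 0.1]
grip_width: 0.006
grip_force: 0.6
```

send_rows:
  steps:
    - {"tx":0.02,"ty":0,"tz":0,"turn":0,"grip":0}
    - {"tx":0.02,"ty":0,"tz":0,"turn":0,"grip":0}
    - {"tx":0.02,"ty":0,"tz":0,"turn":0,"grip":0}
    - {"tx":0.02,"ty":0,"tz":0,"turn":0,"grip":0}

```text
time: 24.75
position: [0.4529, 0.0063, 0.0848]
tool_rot: [-2.313, -2.126, -0.0]
ft_force: [-0.8, -1.5, -0.0]
grip_width: 0.002
grip_force: 0.5
```

send_rows:
  steps:
    - {"tx":0.02,"ty":0,"tz":0,"turn":0,"grip":0}
    - {"tx":0.02,"ty":0,"tz":0,"turn":0,"grip":0}
    - {"tx":0.02,"ty":0,"tz":0,"turn":0,"grip":0}

```text
time: 25.12
position: [0.4532, 0.0099, 0.0848]
tool_rot: [-2.313, -2.126, -0.0]
ft_force: [-0.1, -1.6, -0.1]
grip_width: 0.006
grip_force: 0.5
```

send_rows:
  steps:
    - {"tx":0.02,"ty":0,"tz":0,"turn":0,"grip":0}
    - {"tx":0.02,"ty":0,"tz":0,"turn":0,"grip":0}
    - {"tx":0.02,"ty":0,"tz":0,"turn":0,"grip":0}

```text
time: 25.5
position: [0.4535, 0.0134, 0.0848]
tool_rot: [2.313, 2.126, -0.0]
ft_force: [-0.3, -2.1, 0.1]
grip_width: 0.002
grip_force: 0.6
```

send_rows:
  steps:
    - {"tx":0.02,"ty":0,"tz":0,"turn":0,"grip":0}
    - {"tx":0.02,"ty":0,"tz":0,"turn":0,"grip":0}
    - {"tx":0.02,"ty":0,"tz":0,"turn":0,"grip":0}

```text
time: 25.88
position: [0.4538, 0.0171, 0.0848]
tool_rot: [2.313, 2.126, 0.0]
ft_force: [-0.5, -0.9, 0.4]
grip_width: 0.002
grip_force: 0.6
```

send_rows:
  steps:
    - {"tx":0.02,"ty":0,"tz":0,"turn":0,"grip":0}
    - {"tx":0.02,"ty":0,"tz":0,"turn":0,"grip":0}
    - {"tx":0.02,"ty":0,"tz":0,"turn":0,"grip":0}

```text
time: 26.25
position: [0.4541, 0.0207, 0.0848]
tool_rot: [-2.313, -2.126, -0.0]
ft_force: [0.2, -1.0, 0.5]
grip_width: 0.005
grip_force: 0.6
```

send_rows:
  steps:
    - {"tx":0.02,"ty":0,"tz":0,"turn":0,"grip":0}
    - {"tx":0.02,"ty":0,"tz":0,"turn":0,"grip":0}

```text
time: 26.5
position: [0.4543, 0.0231, 0.0848]
tool_rot: [2.313, 2.126, 0.0]
ft_force: [-0.7, -0.6, 0.6]
grip_width: 0.008
grip_force: 0.6
```

send_rows:
  steps:
    - {"tx":0.02,"ty":0,"tz":0,"turn":0,"grip":0}
    - {"tx":0.02,"ty":0,"tz":0,"turn":0,"grip":0}
    - {"tx":0.02,"ty":0,"tz":0,"turn":0,"grip":0}

```text
time: 26.88
position: [0.4545, 0.0266, 0.0847]
tool_rot: [-2.313, -2.126, -0.0]
ft_force: [0.0, -1.3, -0.5]
grip_width: 0.008
grip_force: 0.5
```

send_rows:
  steps:
    - {"tx":0.02,"ty":0,"tz":0,"turn":0,"grip":0}
    - {"tx":0.02,"ty":0,"tz":0,"turn":0,"grip":0}

```text
time: 27.12
position: [0.4548, 0.029, 0.0848]
tool_rot: [-2.313, -2.126, -0.0]
ft_force: [-0.0, -1.7, -0.1]
grip_width: 0.006
grip_force: 0.5
```

send_rows:
  steps:
    - {"tx":0.02,"ty":0,"tz":0,"turn":0,"grip":0}
    - {"tx":0.02,"ty":0,"tz":0,"turn":0,"grip":0}
    - {"tx":0.02,"ty":0,"tz":0,"turn":0,"grip":0}

```text
time: 27.5
position: [0.4551, 0.0326, 0.0848]
tool_rot: [-2.313, -2.126, -0.0]
ft_force: [-0.3, -1.4, 0.3]
grip_width: 0.005
grip_force: 0.5
```

send_rows:
  steps:
    - {"tx":0.02,"ty":0,"tz":0,"turn":0,"grip":0}
    - {"tx":0.02,"ty":0,"tz":0,"turn":0,"grip":0}

```text
time: 27.75
position: [0.4553, 0.035, 0.0848]
tool_rot: [-2.313, -2.126, -0.0]
ft_force: [0.7, -1.3, -1.2]
grip_width: 0.007
grip_force: 0.5
```

send_rows:
  steps:
    - {"tx":0.02,"ty":0,"tz":0,"turn":0,"grip":0}
    - {"tx":0.02,"ty":0,"tz":0,"turn":0,"grip":0}
    - {"tx":0.02,"ty":0,"tz":0,"turn":0,"grip":0}

```text
time: 28.12
position: [0.4556, 0.0386, 0.0848]
tool_rot: [2.313, 2.126, 0.0]
ft_force: [-0.1, -0.3, 0.0]
grip_width: 0.002
grip_force: 0.5
```

send_rows:
  steps:
    - {"tx":0.02,"ty":0,"tz":0,"turn":0,"grip":0}
    - {"tx":0.02,"ty":0,"tz":0,"turn":0,"grip":0}

```text
time: 28.38
position: [0.4558, 0.041, 0.0848]
tool_rot: [-2.313, -2.126, -0.0]
ft_force: [-0.8, -1.0, -0.4]
grip_width: 0.002
grip_force: 0.5
```

send_rows:
  steps:
    - {"tx":0.02,"ty":0,"tz":0,"turn":0,"grip":0}
    - {"tx":0.02,"ty":0,"tz":0,"turn":0,"grip":0}
    - {"tx":0.02,"ty":0,"tz":0,"turn":0,"grip":0}

```text
time: 28.75
position: [0.4561, 0.0446, 0.0848]
tool_rot: [-2.313, -2.126, -0.0]
ft_force: [-0.7, -0.9, -0.5]
grip_width: 0.004
grip_force: 0.4
```

send_rows:
  steps:
    - {"tx":0.02,"ty":0,"tz":0,"turn":0,"grip":0}
    - {"tx":0.02,"ty":0,"tz":0,"turn":0,"grip":0}

```text
time: 29.0
position: [0.4563, 0.047, 0.0848]
tool_rot: [-2.313, -2.126, -0.0]
ft_force: [-0.5, -0.7, -0.2]
grip_width: 0.006
grip_force: 0.4
```

send_rows:
  steps:
    - {"tx":0.02,"ty":0,"tz":0,"turn":0,"grip":0}
    - {"tx":0.02,"ty":0,"tz":0,"turn":0,"grip":0}
    - {"tx":0.02,"ty":0,"tz":0,"turn":0,"grip":0}

```text
time: 29.38
position: [0.4566, 0.0505, 0.0848]
tool_rot: [2.313, 2.126, 0.0]
ft_force: [-0.6, -1.1, -0.4]
grip_width: 0.002
grip_force: 0.6
```

send_rows:
  steps:
    - {"tx":0.02,"ty":0,"tz":0,"turn":0,"grip":0}
    - {"tx":0.02,"ty":0,"tz":0,"turn":0,"grip":0}

```text
time: 29.62
position: [0.4568, 0.0529, 0.0847]
tool_rot: [-2.313, -2.126, 0.0]
ft_force: [-0.1, -1.1, -0.4]
grip_width: 0.004
grip_force: 0.6
```

send_rows:
  steps:
    - {"tx":0.02,"ty":0,"tz":0,"turn":0,"grip":0}
    - {"tx":0.02,"ty":0,"tz":0,"turn":0,"grip":0}
    - {"tx":0.02,"ty":0,"tz":0,"turn":0,"grip":0}

```text
time: 30.0
position: [0.4571, 0.0563, 0.0848]
tool_rot: [2.312, 2.126, -0.0]
ft_force: [-0.9, -3.0, -0.2]
grip_width: 0.003
grip_force: 1.1
```

send_rows:
  steps:
    - {"tx":0.02,"ty":0,"tz":0,"turn":0,"grip":0}
    - {"tx":0.02,"ty":0,"tz":0,"turn":0,"grip":0}

```text
time: 30.25
position: [0.4572, 0.0582, 0.0847]
tool_rot: [2.313, 2.126, -0.001]
ft_force: [-1.3, -4.5, 0.2]
grip_width: 0.001
grip_force: 2.2
```

The force is rising, so the tray is on the stop. I'll press 2 mm more and hold.

send_rows:
  steps:
    - {"tx":0.02,"ty":0,"tz":0,"turn":0,"grip":0}
    - {"tx":0.015,"ty":0,"tz":0,"turn":0,"grip":0}
    - {"tx":0,"ty":0,"tz":0,"turn":0,"grip":0}
    - {"tx":0,"ty":0,"tz":0,"turn":0,"grip":0}

```text
time: 30.75
position: [0.4573, 0.06, 0.0847]
tool_rot: [2.313, 2.125, -0.002]
ft_force: [-1.2, -6.2, 1.3]
grip_width: 0.005
grip_force: 2.7
```

send_rows:
  steps:
    - {"tx":0,"ty":0,"tz":0,"turn":0,"grip":0}
    - {"tx":0,"ty":0,"tz":0,"turn":0,"grip":0}
    - {"tx":0,"ty":0,"tz":0,"turn":0,"grip":0}

```text
time: 31.12
position: [0.4573, 0.06, 0.0847]
tool_rot: [2.313, 2.125, -0.002]
ft_force: [-1.0, -4.7, 1.8]
grip_width: 0.007
grip_force: 2.7
```

send_rows:
  steps:
    - {"tx":-0.02,"ty":0,"tz":0,"turn":0,"grip":0}
    - {"tx":-0.02,"ty":0,"tz":0,"turn":0,"grip":0}
    - {"tx":-0.02,"ty":0,"tz":0,"turn":0,"grip":0}
    - {"tx":-0.02,"ty":0,"tz":0,"turn":0,"grip":0}
    - {"tx":-0.02,"ty":0,"tz":0,"turn":0,"grip":0}
    - {"tx":-0.02,"ty":0,"tz":0,"turn":0,"grip":0}
    - {"tx":-0.04,"ty":0,"tz":0,"turn":0,"grip":0}
    - {"tx":-0.1,"ty":0,"tz":0,"turn":0,"grip":0}
    - {"tx":-0.2,"ty":0,"tz":0,"turn":0,"grip":0}
    - {"tx":-0.3,"ty":0,"tz":0,"turn":0,"grip":0}
    - {"tx":-0.3,"ty":0,"tz":0,"turn":0,"grip":0}
    - {"tx":0,"ty":0,"tz":0,"turn":0,"grip":0}

```text
time: 32.62
position: [0.4519, -0.0046, 0.0848]
tool_rot: [2.317, 2.122, -0.0]
ft_force: [1.0, 0.9, -0.7]
grip_width: 0.0
grip_force: 0.0
```

send_rows:
  steps:
    - {"tx":0,"ty":0,"tz":-0.4,"turn":0,"grip":0}
    - {"tx":0,"ty":0,"tz":-0.5,"turn":0,"grip":0}
    - {"tx":0,"ty":0,"tz":-0.5,"turn":0,"grip":0}
    - {"tx":0,"ty":0,"tz":-0.5,"turn":0,"grip":0}
    - {"tx":-0.5,"ty":0,"tz":-0.5,"turn":0,"grip":0}
    - {"tx":-0.5,"ty":0,"tz":0,"turn":0,"grip":0}
    - {"tx":-0.5,"ty":0,"tz":0,"turn":0,"grip":0}
    - {"tx":0,"ty":0,"tz":0,"turn":0,"grip":0}

```text
time: 33.62
position: [0.4443, -0.0941, 0.229]
tool_rot: [2.317, 2.121, 0.001]
ft_force: [0.3, 0.6, -0.1]
grip_width: 0.006
grip_force: 0.0
```

```bash
python3 - <<'E'
from h import *
s,d=wrist();print(s['time'],s['position'])
# plate: edges along the track column in tool frame, print gray profile mapped to y at z=.094
g=cv2.cvtColor(d['pixels'],cv2.COLOR_RGB2GRAY)
from scipy.optimize import brentq
for y in np.arange(.02,.115,.004):
    row=[]
    for off in (-.015,.015,.045):
        X=np.array([.455+.083*(y-.07)+off,y,.094]);T=np.linalg.inv(d['cam_to_world']);p=T[:3,:3]@X+T[:3,3]
        q=cv2.projectPoints(p.reshape(1,1,3),np.zeros(3),np.zeros(3),d['K'],np.array(d['dist']))[0].ravel()
        u,v=int(round(q[0])),int(round(q[1]))
        row.append(int(g[v,u]) if 0<=v<400 and 0<=u<640 else None)
    print(round(y,3),v,row)
E
```

```text
33.625 [ 0.44432167 -0.09413419  0.22898973]
0.02 70 [97, 60, 67]
0.024 66 [89, 73, 82]
0.028 61 [94, 88, 95]
0.032 57 [127, 99, 94]
0.036 52 [100, 101, 81]
0.04 47 [72, 71, 77]
0.044 42 [58, 72, 78]
0.048 38 [66, 72, 96]
0.052 33 [74, 94, 77]
0.056 28 [77, 94, 83]
0.06 23 [91, 77, 119]
0.064 18 [76, 76, 118]
0.068 13 [77, 87, 82]
0.072 9 [128, 124, 75]
0.076 4 [85, 119, 76]
0.08 -1 [70, 97, None]
0.084 -7 [92, None, None]
0.088 -12 [None, None, None]
0.092 -17 [None, None, None]
0.096 -22 [None, None, None]
0.1 -27 [None, None, None]
0.104 -32 [None, None, None]
0.108 -37 [None, None, None]
0.112 -43 [None, None, None]
```

The numbers agree: stop contact came 153 mm past the mouth, inside the 115–160 mm range. The push plate's top edge is near y≈0.07, which puts the pan about 54 mm inside. The arm is clear, so I'm handing in.

```bash
python3 -c "
from bench import ctrl
print(ctrl.close_job())"
```

```text
the job is handed in; nothing more can be done
None
```

I've handed the job in at about 34 s: the clamp lies flat in the tool tray, the firing tray was pressed on the sprung stop at about 5 N by the wrist force and left about 54 mm inside the mouth, and the jars were never approached. The hand-in returned no verdict, and the tray's resting place was checked from numbers only because all 10 picture views were used.

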